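# Clamp a trivet's end rail home and release the clamp

### The arm

A 6-joint arm with a two-finger parallel gripper is mounted at the origin on the work surface. World frame = base frame: x ahead of the robot, y to its left, z up, the work surface at z = 0. Lengths are in m, angles in rad, forces in N, time in s.
With the tool pointing down it reaches from about 0.375 to 0.9 m from the base axis. Payload 3.1 kg.
Tool frame: the origin (TCP) lies between the finger pads; the fingertips stand 22 mm ahead of it and the grasp point (between the pads) lies 3 mm ahead of it; z points along the fingers, y is the direction in which the jaws open and shut (so a half turn about z gives the same grasp; the last joint's range is limited). The gripper opens to 87 mm and grips with 3 to 60 N. Pads are 19 mm wide; open, the fingers measure 117 mm over their backs; the gripper's body (75 mm by 190 mm) begins 51 mm behind the grasp point.
Start: joints at [-1.442, 0.527, 1.433, -0, 1.181, -0.178], TCP at [0.189, -0.596, 0.245] pointing down, gripper open.
Joint ranges: [-3.08, 3.08], [-0.75, 2.2], [0.22, 2.44], [-1.43, 4.57], [0, 2.65], [-2.85, 2.85]. Speed limits (rad/s): [2.79, 2.79, 3.14, 3.14, 3.14, 3.14].

### API

Orientations are given as a unit quaternion [x, y, z, w].
In Python, from rig import get_obs, camera, get_calibration, hand_in, search_frame gives the robot as it stands.
- The arm moves only by the shell command python3 -m jog 'ROWS' [FORCE]. ROWS is JSON, a list of rows, each an object with "grip": the closure in counts, from 0 (fully open) to 255 (shut); "travel": the shift along the world's x, y, z in cm, a list of three; "twist": the turn about the world's z in degrees. A call has 1 to 8 rows; each row shifts and turns the commanded pose from where the row before left it; what a row does not reach is not made up. A row lasts 1/10 s, in which the tool goes at most 50 mm and 8.59 degrees, less where a joint would pass 70% of its speed; a pose out of reach is approached as far as the arm can. A call is refused whole if a number of a shift passes 5 or a number of a turn 8.59, either way. A call with a gripper value outside its range is refused whole. The fingers move at their own pace and stop on an object; FORCE is the grip in N (left out, the last holds). Time passes only in rows, so rows that do not move let the fingers close. It gives the time, the measured TCP pose, the force and the opening at its end, in the units of the state.
- get_obs(): the state, without advancing time (a new reading comes with each control period).
- camera(name): name is "side" or "top" or "wrist"; returns the picture (480x640x3 uint8, red, green, blue); there is no depth.
- get_calibration(name): a dict with "fx", "fy", "cx", "cy" (pixels), "k1" (the pictures are not rectified: a ray, as slopes to the right and down, at radius r is drawn at 1 + k1 r^2 times it, then the intrinsics apply), "R" (3x3) and "t" (3): a world point X has camera coordinates R X + t; the wrist camera has in their place "T_tool_cam" (4x4, takes a point from camera to tool coordinates, whose origin is the TCP and whose axes are the flange's). Camera axes: x right, y down, z forward; pixel columns grow to the right and rows downward; lengths in m; the calibration is good to about 2 mm. A picture is of the moment at which its call begins: read the wrist's pose just before it. get_calibration takes no time and is no camera call.
- hand_in(): hands the job in, once; it reports no verdict.
Trained networks look in the newest picture that a camera, given by its name, has taken for a name from the list of things; names that differ only in an ending like _2 or _b are one class to them, and where a whole thing is asked for, a point or a joint stands for the part that bears it (a point fixed in the world has none). Each returns a list of dicts, best first, with "p" (0 to 1); they miss things now and then, are a little off and sometimes report something else, mostly with a low value. They report only what shows in the picture. A call takes as long as a camera call. They do not tell look-alikes from the thing itself.
- search_frame(target, camera): "at" ([x, y, z] in m, in world coordinates, good to about 4 mm: the middle of the surface that is visible of it).
The state is a dict: "time": time; "q": joint angles; "joint_velocities": joint speeds; "joint_torque": joint torques, N m; "position": TCP position; "tool_rot": TCP orientation; "ft_force": force on the tool from outside, world axes, zero at the start; "moment": the same for the moment, N m; "grip_width": finger opening in m.
Only numpy, scipy, OpenCV 4.12 (cv2) and the standard library are available. Lean on these libraries where they do the work, as an engineer would, in place of code of your own. Each camera call takes 0.05 s, during which the arm holds its last target. There are 200 camera calls.

### The job

The end rail of the tile trivet lying in the one-handed bar clamp has crept out on its dowels: squeeze the clamp's trigger, stroke by stroke, until its jaw has pushed the rail fully home against the tile and still holds it snugly once you let go of the trigger. Go by the feel, since the tile chips when over-tightened: stop at about 20 N on the trigger, when it goes stiff before the end of its stroke. Then press the release tab down until the jaw has run all the way back, and leave the trivet lying flat in the open clamp with nothing else on the bench disturbed.

Things in the scene. Friction and masses are not known exactly. Their poses are not given: they have to be found in the camera images.
- clamp: one-handed bar clamp, 1.4 kg, loose, lying flat on its side. Origin on the bench under the bar's axis at the middle of the grey carriage (50 x 56 mm, 33 high); z up. The steel bar runs along y, 90 mm to -y, 231 mm to +y. Both jaws point to +x: pad faces at y = +30 mm (carriage) and, when fully open, y = +200 mm (end jaw), at x = 64 to 104 mm. Grip and trigger point to -x
- grip (a point): outer (-y) face of the fixed grip, 60 mm out from the bar, 17 mm above the bench: at x = -60, y = -24 mm of the clamp. The grip is a grey bar 20 mm thick along y, 28 mm high (3 to 31 mm above the bench), x = -22 to -112 mm. The clamp is held only by friction on the bench (7 to 14 N) and shifts a centimetre or so along y when squeezed from both sides
- trigger_face (a point): outer (+y) face of the trigger, 60 mm out, 17 mm above the bench; let go it lies at x = -60, y = +33 mm of the clamp. Black lever beside the grip, 12 mm thick along y, 26 mm high (4 to 30 mm above the bench), x = -28 to -118 mm. Here, the place to squeeze (farther out presses harder), the two are 57 mm over their backs with the trigger out, 34 mm squeezed in to its stop
- trigger_swing (a joint): trigger, rad: 0 let go (out), grows as squeezed towards the grip, stops at 0.31; pivot pin at x = +22, y = +16 mm of the clamp. Springs back (2.5 N at the start, 5 N at full stroke, 60 mm out). A full stroke draws the end jaw in by about 8 mm, held in steps of 1.5 mm when let go (up to 1.5 mm is lost). Pull 60 mm out reaches the jaw about threefold; 20 N is right to finish, 15 N a little short
- tab_top (a point): top of the release tab: ribbed black pad 20 (x) x 26 (y) mm on the carriage, 43 mm above the bench, at x = -15, y = 0 of the clamp, 10 mm proud of the carriage. Press straight down about 6 mm to its stop (6 to 12 N); springs back up. While it is fully down and the trigger is let go, a spring runs the end jaw back to fully open in about half a second
- tab_press (a joint): release tab, rad: 0 up, grows as it is pressed down; lets go of the bar at about 0.15, stops at 0.18
- pad: the end jaw's rubber pad, 40 mm wide (x), 26 mm high, soft: it squashes 1 mm for each 14 N. Same origin and axes as the clamp when the jaw is fully open; its face is point jaw_face. The end jaw and pad move to the clamp's -y as it closes
- jaw_face (a point): centre of the end jaw's pad face, 17 mm above the bench, at x = 84 mm of the clamp; at y = +200 mm when the jaw is fully open. The jaw starts drawn in by 0 to 12 mm. Pads 170 mm apart when open; the trivet with its rail home is 140 mm long, so the rail comes home with the face about 30 mm in, and from there the pad only squashes while the face stays
- trivet: wooden pot stand holding a ceramic tile 100 x 100 mm, loose, lying flat between the jaws: 124 mm wide (x), 20 mm high, 140 mm long (y) with its rail home. Origin on the bench under the tile's centre, axes parallel to the clamp's; the tile's edge is at y = +50 mm
- rail: the trivet's loose end rail on its +y side, 124 x 20 x 20 mm, on two dowels with a push fit (about 8 N to move it, and it stays where left); same origin and axes as the trivet when home
- rail_gap (a joint): gap between the tile's edge and the rail, m: 0 fully home; starts at 0.006 to 0.012
- mallet: small rubber mallet, 150 mm wooden handle, lying on the clamp's left; origin under the head
- spare_tiles: stack of three loose white tiles 100 x 100 mm, 24 mm high, lying to the right of the trivet; origin under its centre
- done_trivet: a finished trivet like the one in the clamp (124 x 140 x 20 mm), lying by itself on the right of the bench, not in a clamp; origin under its centre
- teacup: white teacup, 80 mm across, 62 mm high; origin under its centre
- scrubber: steel scouring ball, 76 mm across, 40 mm high; origin under its centre
- bowl: blue bowl, 150 mm across, 60 mm high; origin under its centre
- dowel_jar: lidded jar, 64 mm across, 85 mm high; origin under its centre
Things that resemble listed ones, but are neither listed nor needed, are in the scene too. What is shaped like the trivet but pink or yellow is not meant.

How it is judged:
By the outcome, as a careful person would: the job done as asked, in the order asked, and still so for the second after the job is handed in, with the robot touching nothing.
It also fails if it takes over 54 s, if anything falls off the work surface, if the arm or the gripper's body presses on something with over 40 N, if the wrist force passes 120 N, or if a joint passes its speed limit or range.

## Working session

There is one attempt and no reset: what is moved stays moved. The work goes in short steps, Python scripts to look and compute and a shell command to move; the robot and the scene stay as the last step left them, time stands still between calls to the robot, and variables do not carry over. Pictures are saved under pics/ and viewed, about 8 in all and at most 12, crops included, and the job is handed in when it is done.

```bash
mkdir -p pics; ls
cat > h.py <<'E'
import numpy as np, cv2
from rig import *
def save(n,f,crop=None,s=1):
    im=camera(n)[:,:,::-1]
    if crop: im=im[crop[1]:crop[3],crop[0]:crop[2]]
    cv2.imwrite('pics/'+f,cv2.resize(im,None,fx=s,fy=s) if s!=1 else im)
E
python3 - <<'E'
from h import *
save('top','top0.png'); 
for t in ['clamp','grip','trigger_face','tab_top','jaw_face','trivet','rail','done_trivet','mallet','spare_tiles']:
    r=search_frame(t,'top'); print(t,[(np.round(d['at'],3).tolist(),round(d['p'],2)) for d in r[:3]])
save('side','side0.png')
for t in ['clamp','trigger_face','tab_top','grip','jaw_face','trivet']:
    r=search_frame(t,'side'); print(t,[(np.round(d['at'],3).tolist(),round(d['p'],2)) for d in r[:3]])
print(get_obs()); print(get_calibration('top'))
E
```

```text
pics
clamp [([0.556, -0.134, 0.029], 0.96)]
grip [([0.522, -0.156, 0.04], 0.72), ([0.547, -0.139, 0.029], 0.69)]
trigger_face [([0.662, 0.43, 0.086], 0.51), ([0.477, -0.108, 0.028], 0.46)]
tab_top [([0.519, -0.15, 0.045], 0.39)]
jaw_face []
trivet [([0.337, 0.098, 0.017], 0.84), ([0.635, -0.07, 0.02], 0.76), ([0.316, -0.196, 0.017], 0.64)]
rail [([0.357, 0.042, 0.02], 0.83), ([0.652, 0.002, 0.022], 0.65), ([0.587, 0.456, 0.035], 0.58)]
done_trivet [([0.574, -0.479, 0.016], 0.77)]
mallet [([0.495, 0.027, 0.024], 0.93), ([0.623, -0.268, 0.026], 0.72), ([0.658, 0.029, 0.03], 0.69)]
spare_tiles [([0.619, -0.268, 0.028], 0.89)]
clamp [([0.54, -0.114, 0.022], 0.76)]
trigger_face [([0.471, -0.104, 0.02], 0.49)]
tab_top []
grip [([0.549, -0.117, 0.017], 0.81)]
jaw_face []
trivet [([0.277, -0.179, 0.019], 0.88), ([0.632, -0.055, 0.017], 0.75), ([0.328, 0.107, 0.017], 0.57)]
{'time': 0.9, 'q': array([-1.44150166e+00,  5.27437302e-01,  1.43263127e+00,  8.14279449e-06,
        1.18143680e+00, -1.78484875e-01]), 'joint_velocities': array([ 1.09105240e-03, -9.68281823e-04, -1.03332349e-03,  7.27235826e-05,
        4.24490196e-04,  2.63912918e-04]), 'joint_torque': array([ 5.39218036e-04, -4.39995539e+01, -1.76990533e+01,  6.33342471e-02,
        5.03360352e-02, -3.12619443e-05]), 'position': array([ 0.18937946, -0.59562375,  0.24460889]), 'tool_rot': array([9.88182555e-01, 1.53281557e-01, 2.69224703e-06, 4.37243870e-05]), 'ft_force': array([3.16356049e-05, 2.24956992e-01, 3.15192330e-01]), 'moment': array([ 0.00209356,  0.00153698, -0.02296128]), 'grip_width': 0.08701633991134583}
{'fx': 502.19564870301724, 'fy': 502.19564870301724, 'cx': 319.5926499530401, 'cy': 238.5309420858969, 'k1': -0.06808190706450339, 'R': array([[ 0.02471554, -0.99969309,  0.00169595],
       [-0.98790942, -0.02468386, -0.15305454],
       [ 0.15304943,  0.00210738, -0.98821629]]), 't': array([-0.02725737,  0.50728317,  1.41334254])}
```

View pics/top0.png

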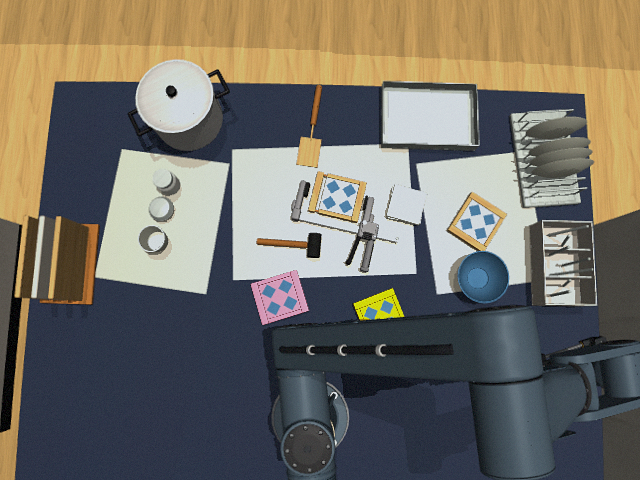

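View pics/side0.png

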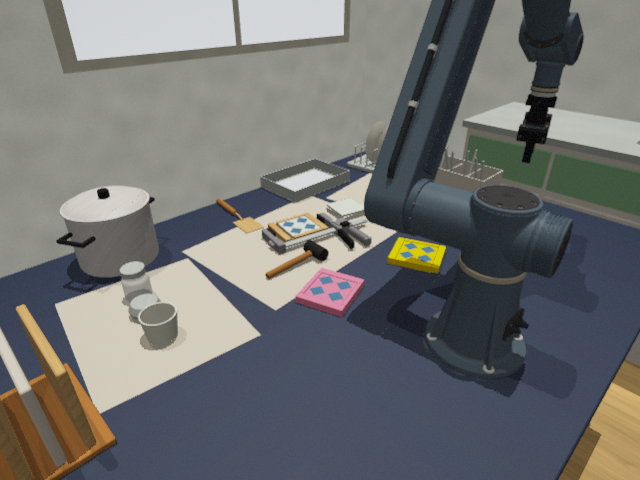

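```bash
python3 -m jog '[{"grip":0,"travel":[2.5,4,0],"twist":-6},{"grip":0,"travel":[2.5,4.2,0],"twist":-6},{"grip":0,"travel":[2.5,4.2,0],"twist":-6},{"grip":0,"travel":[2.5,4.2,0],"twist":-6},{"grip":0,"travel":[2.5,4.2,0],"twist":-6},{"grip":0,"travel":[2.5,4.2,0]},{"grip":0,"travel":[2.5,4.2,0]},{"grip":0,"travel":[2.5,4.2,0]}]'; python3 -m jog '[{"grip":0,"travel":[2.5,4.2,0]},{"grip":0,"travel":[2.5,4.2,0]},{"grip":0,"travel":[0,3,0]},{"grip":0}]'
python3 - <<'E'
from h import *
o=get_obs();print(o['time'],o['position'],o['tool_rot'],o['q'])
save('wrist','w0.png')
print(get_calibration('wrist'))
for t in ['clamp','grip','trigger_face','tab_top','jaw_face','trivet','rail']:
    r=search_frame(t,'wrist'); print(t,[(np.round(d['at'],3).tolist(),round(d['p'],2)) for d in r[:3]])
E
```

```text
0.9 [ 0.18937946 -0.59562375  0.24460889] [9.88182555e-01 1.53281557e-01 2.69224703e-06 4.37243870e-05] [-1.44150166e+00  5.27437302e-01  1.43263127e+00  8.14279449e-06
  1.18143680e+00 -1.78484875e-01]
{'fx': 340.9160649419808, 'fy': 340.9160649419808, 'cx': 319.3979604457235, 'cy': 243.7363178945214, 'k1': -0.00615145498473604, 'T_tool_cam': array([[ 2.07250790e-05, -9.71022872e-01, -2.38986571e-01,
         6.41859616e-02],
       [ 9.99999984e-01,  6.20356923e-05, -1.65335639e-04,
        -5.01182408e-04],
       [ 1.75370385e-04, -2.38986564e-01,  9.71022858e-01,
        -1.39389883e-01],
       [ 0.00000000e+00,  0.00000000e+00,  0.00000000e+00,
         1.00000000e+00]])}
clamp []
grip []
trigger_face []
tab_top []
jaw_face []
trivet []
rail [([0.246, -0.269, 0.024], 0.86)]schema error: expected keys grip, travel, twist
schema error: expected keys grip, travel, twist
```

View pics/w0.png

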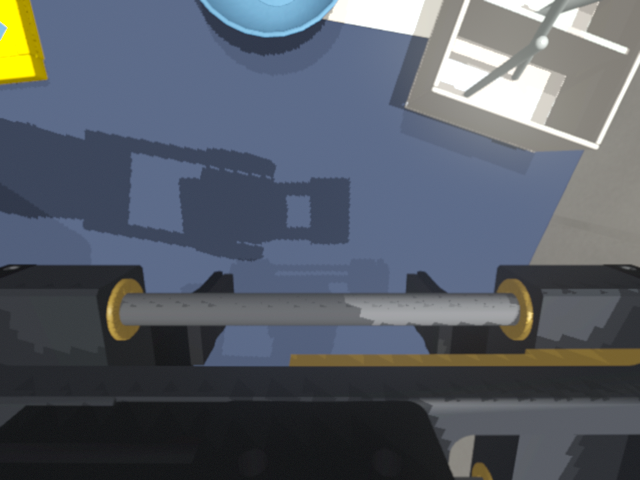

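```bash
python3 -m jog '[{"grip":0,"travel":[2.5,4,0],"twist":-6},{"grip":0,"travel":[2.5,4.2,0],"twist":-6},{"grip":0,"travel":[2.5,4.2,0],"twist":-6},{"grip":0,"travel":[2.5,4.2,0],"twist":-6},{"grip":0,"travel":[2.5,4.2,0],"twist":-6},{"grip":0,"travel":[2.5,4.2,0],"twist":0},{"grip":0,"travel":[2.5,4.2,0],"twist":0},{"grip":0,"travel":[2.5,4.2,0],"twist":0}]'; python3 -m jog '[{"grip":0,"travel":[2.5,4.2,0],"twist":0},{"grip":0,"travel":[2.5,4.2,0],"twist":0},{"grip":0,"travel":[0,3,0],"twist":0},{"grip":0,"travel":[0,0,0],"twist":0}]'
python3 - <<'E'
from h import *
o=get_obs();print(o['time'],o['position'],o['tool_rot'],o['q'])
np.save('p1.npy',np.r_[o['position'],o['tool_rot']])
save('wrist','w1.png')
for t in ['clamp','grip','trigger_face','tab_top','jaw_face','trivet','rail']:
    r=search_frame(t,'wrist'); print(t,[(np.round(d['at'],3).tolist(),round(d['p'],2)) for d in r[:3]])
E
```

```text
time: 2.1
position: [0.3902, -0.26, 0.2449]
tool_rot: [0.994, -0.108, 0.0, 0.0]
ft_force: [1.0, -1.1, 0.1]
grip_width: 0.0871
time: 2.5
position: [0.4387, -0.1436, 0.2444]
tool_rot: [0.994, -0.105, -0.001, -0.001]
ft_force: [-0.5, -0.5, -0.3]
grip_width: 0.0868
2.5 [ 0.43874911 -0.1435689   0.24443859] [ 9.94467694e-01 -1.05033842e-01 -1.00928686e-03 -9.37877383e-04] [-5.59572913e-01  3.09853164e-01  1.82671844e+00  9.45568237e-04
  1.00765826e+00  1.22117364e+00]
clamp [([0.558, -0.12, 0.027], 0.71), ([0.501, 0.015, 0.023], 0.68)]
grip [([0.56, -0.121, 0.027], 0.81)]
trigger_face [([0.48, -0.116, 0.029], 0.95)]
tab_top [([0.52, -0.153, 0.042], 0.91)]
jaw_face [([0.658, 0.025, 0.026], 0.81)]
trivet [([0.405, 0.045, 0.024], 0.88), ([0.297, -0.192, 0.016], 0.68)]
rail [([0.64, -0.001, 0.02], 0.96), ([0.406, 0.048, 0.02], 0.76), ([0.6, -0.263, 0.024], 0.34)]
```

View pics/w1.png

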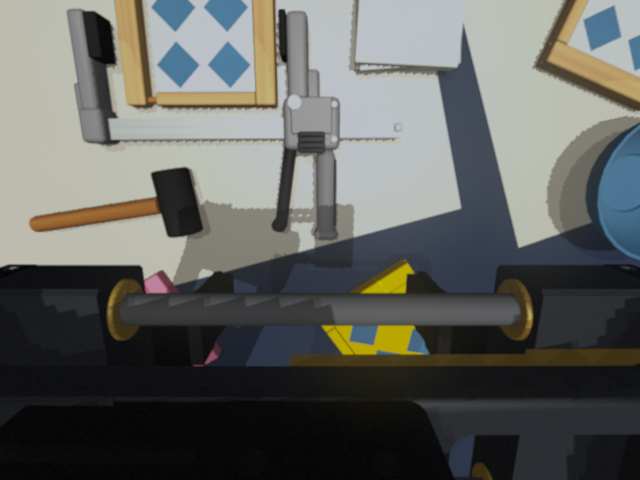

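```bash
cat >> h.py <<'E'
from scipy.spatial.transform import Rotation as Rn
def proj(px,z,pose):  # wrist pixels -> world at height z
    c=get_calibration('wrist');T=c['T_tool_cam'];R=Rn.from_quat(pose[3:]).as_matrix()
    o=R@T[:3,3]+pose[:3]; out=[]
    for u,v in px:
        d=np.array([(u-c['cx'])/c['fx'],(v-c['cy'])/c['fy'],1.]); d[:2]/=1+c['k1']*(d[:2]@d[:2])
        d=R@T[:3,:3]@d; out.append(o+d*(z-o[2])/d[2])
    return np.array(out)
E
python3 - <<'E'
from h import *
p=np.load('p1.npy')
R=Rn.from_quat(p[3:]).as_matrix(); print('toolx deg',np.degrees(np.arctan2(R[1,0],R[0,0])))
b=proj([(112,119),(283,116),(112,139),(283,139)],0.024,p); print(b.round(4))
for i in (0,2):
    d=b[i]-b[i+1]; print('yaw',np.degrees(np.arctan2(-d[0],d[1])))
tab=proj([(311,141)],.043,p)[0];print('tab',tab)
yaw=np.arctan2(R[1,0],R[0,0]);ex=np.array([np.cos(yaw),np.sin(yaw)]);ey=np.array([-ex[1],ex[0]])
org=tab[:2]+.015*ex;print('org',org)
for n,px,z in [('carr',(312,122),.033),('carrL',(285,128),.033),('carrR',(340,128),.033),('gripend L',(316,236),.031),('gripendR',(336,236),.031),('trigend',(272,226),.03),('trig end r',(286,228),.03),('trigTop',(284,155),.03),('padface',(116,60),.030),('padcarr',(279,55),.03),('railL',(116,50),.02),('trivR',(277,50),.02),('malletR',(202,230),.035)]:
    w=proj([px],z,p)[0][:2]-org; print(n,(w@ex).round(4),(w@ey).round(4))
E
```

```text
toolx deg -12.058139820057152
[[ 0.5834  0.0383  0.024 ]
 [ 0.55   -0.1297  0.024 ]
 [ 0.5652  0.045   0.024 ]
 [ 0.5287 -0.1246  0.024 ]]
yaw -11.212346995355812
yaw -12.138017960308664
tab [ 0.51986148 -0.15214435  0.043     ]
org [ 0.53453052 -0.15527791]
carr 0.0033 -0.0008
carrL -0.0023 0.0256
carrR -0.0023 -0.0282
gripend L -0.111 -0.0044
gripendR -0.111 -0.0256
trigend -0.1004 0.042
trig end r -0.1026 0.0273
trigTop -0.0278 0.0275
padface 0.0595 0.1846
padcarr 0.0634 0.03
railL 0.0709 0.1889
trivR 0.0705 0.0329
malletR -0.1037 0.1147
```

```bash
python3 -c "
import cv2;im=cv2.imread('pics/w1.png')[0:245,60:420];cv2.imwrite('pics/w1c.png',cv2.resize(im,None,fx=2.2,fy=2.2,interpolation=2))"
```

```text
(no output)
```

View pics/w1c.png

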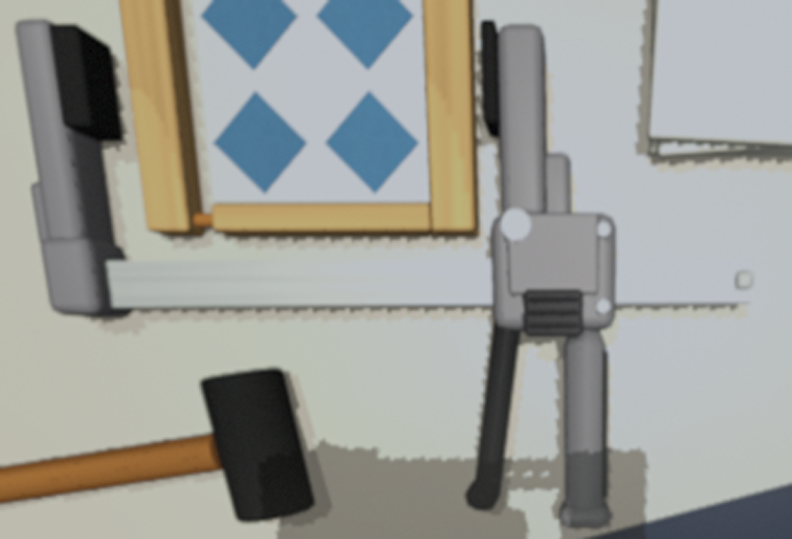

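```bash
python3 -m jog '[{"grip":0,"travel":[3.9,0.5,0],"twist":0},{"grip":0,"travel":[0,0,-4.5],"twist":0},{"grip":0,"travel":[0,0,-4.5],"twist":0},{"grip":0,"travel":[0,0,-4.5],"twist":0},{"grip":0,"travel":[0,0,-3.5],"twist":0},{"grip":0,"travel":[0,0,0],"twist":0}]' 20
python3 - <<'E'
from h import *
o=get_obs();print(o['time'],o['position'],o['tool_rot'])
p=np.r_[o['position'],o['tool_rot']];np.save('p2.npy',p)
save('wrist','w2.png')
for t in ['trigger_face','tab_top','grip','jaw_face']:
    r=search_frame(t,'wrist'); print(t,[(np.round(d['at'],3).tolist(),round(d['p'],2)) for d in r[:2]])
E
```

```text
time: 3.5
position: [0.4754, -0.1419, 0.0705]
tool_rot: [0.994, -0.108, -0.005, -0.002]
ft_force: [-0.8, -0.8, 1.3]
grip_width: 0.0869
3.5 [ 0.47542892 -0.14185897  0.07047644] [ 0.99409281 -0.1084124  -0.004712   -0.00201019]
trigger_face [([0.489, -0.12, 0.028], 0.57)]
tab_top [([0.522, -0.152, 0.044], 0.64)]
grip [([0.545, -0.149, 0.027], 0.94), ([0.612, -0.072, 0.022], 0.63)]
jaw_face []
```

View pics/w2.png

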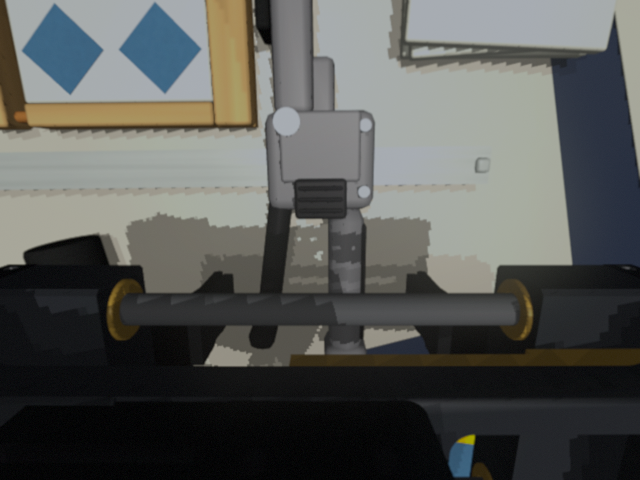

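```bash
python3 -m jog '[{"grip":0,"travel":[0.2,0.2,-2.4],"twist":0},{"grip":0,"travel":[0,0,-1.8],"twist":0},{"grip":0,"travel":[0,0,0],"twist":0},{"grip":0,"travel":[0,0,0],"twist":0}]'; python3 -c "
from h import *
o=get_obs();print(o['position'],o['tool_rot'],o['ft_force'])"
```

```text
time: 4.15
position: [0.4811, -0.141, 0.0339]
tool_rot: [0.994, -0.108, 0.001, 0.0]
ft_force: [0.1, 0.6, -0.2]
grip_width: 0.0868
[ 0.48113852 -0.14099206  0.03392392] [ 9.94190117e-01 -1.07632184e-01  1.05842391e-03  4.51965032e-04] [ 0.10030615  0.56828866 -0.16542172]
```

```bash
python3 -m jog '[{"grip":60,"travel":[-0.2,0.2,-0.7],"twist":0},{"grip":88,"travel":[0,0,0],"twist":0},{"grip":105,"travel":[-0.06,-0.28,0],"twist":0},{"grip":125,"travel":[-0.06,-0.28,0],"twist":0},{"grip":145,"travel":[-0.06,-0.28,0],"twist":0},{"grip":170,"travel":[-0.06,-0.28,0],"twist":0},{"grip":170,"travel":[0,0,0],"twist":0}]' 20; python3 -c "
from h import *
o=get_obs();print(o['position'],o['tool_rot'],o['ft_force'],o['moment'])"
```

```text
time: 4.85
position: [0.4744, -0.1485, 0.0256]
tool_rot: [0.994, -0.108, -0.002, -0.001]
ft_force: [-5.9, -5.2, 2.1]
grip_width: 0.0387
[ 0.47439104 -0.1484606   0.02558046] [ 0.99416688 -0.10783157 -0.00178185 -0.00118192] [-5.94685774 -5.19393642  2.07135657] [-1.01484906  1.01100787  0.08882028]
```

```bash
python3 -m jog '[{"grip":170,"travel":[0,0,0],"twist":0},{"grip":170,"travel":[0,0,0],"twist":0},{"grip":170,"travel":[0,0,0],"twist":0}]'
python3 - <<'E'
from h import *
o=get_obs();print(o['position'],o['ft_force'])
p=np.r_[o['position'],o['tool_rot']];np.save('p3.npy',p)
save('wrist','w3.png')
for t in ['tab_top','jaw_face','rail']:
    r=search_frame(t,'top'if t!='tab_top' else 'wrist') if 0 else search_frame(t,'wrist'); print(t,[(np.round(d['at'],3).tolist(),round(d['p'],2)) for d in r[:2]])
E
```

```text
time: 5.15
position: [0.4742, -0.15, 0.0255]
tool_rot: [0.994, -0.107, -0.002, -0.0]
ft_force: [-4.6, -1.8, 2.0]
grip_width: 0.0337
[ 0.47417021 -0.14997128  0.02552859] [-4.60934876 -1.81667743  2.03892397]
tab_top [([0.519, -0.15, 0.043], 0.96)]
jaw_face []
rail []
```

View pics/w3.png

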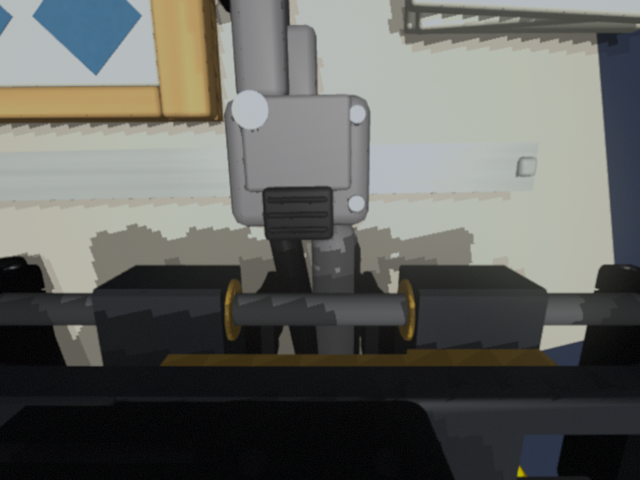

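```bash
python3 -m jog '[{"grip":100,"travel":[0,0,0],"twist":0},{"grip":80,"travel":[0.06,0.28,0],"twist":0},{"grip":60,"travel":[0.06,0.3,0],"twist":0},{"grip":55,"travel":[0.06,0.3,0],"twist":0},{"grip":55,"travel":[0.06,0.3,0],"twist":0},{"grip":55,"travel":[0,0,0],"twist":0}]' 20; python3 -c "
from h import *
o=get_obs();print(o['position'],o['tool_rot'],o['ft_force'],o['moment'])"
```

```text
time: 5.95
position: [0.48, -0.1387, 0.0258]
tool_rot: [0.994, -0.107, 0.002, 0.001]
ft_force: [0.2, -0.5, 0.0]
grip_width: 0.0669
[ 0.47999367 -0.13870414  0.02575439] [ 9.94225794e-01 -1.07290737e-01  1.73290080e-03  8.75214957e-04] [ 0.16935692 -0.47289175  0.0301009 ] [ 0.07136619 -0.02556267  0.00316936]
```

```bash
python3 -m jog '[{"grip":88,"travel":[-0.1,0,0],"twist":0},{"grip":105,"travel":[-0.06,-0.28,0],"twist":0},{"grip":125,"travel":[-0.06,-0.28,0],"twist":0},{"grip":145,"travel":[-0.06,-0.28,0],"twist":0},{"grip":170,"travel":[-0.06,-0.28,0],"twist":0},{"grip":170,"travel":[0,0,0],"twist":0},{"grip":170,"travel":[0,0,0],"twist":0},{"grip":170,"travel":[0,0,0],"twist":0}]' 20; python3 -m jog '[{"grip":170,"travel":[0,0,0],"twist":0},{"grip":170,"travel":[0,0,0],"twist":0}]'; python3 -c "
from h import *
o=get_obs();print(o['position'],o['tool_rot'],o['ft_force'],o['moment'])"
```

```text
time: 6.75
position: [0.474, -0.1505, 0.0255]
tool_rot: [0.994, -0.107, -0.001, 0.001]
ft_force: [-4.1, -3.5, 1.5]
grip_width: 0.0335
time: 6.95
position: [0.474, -0.1504, 0.0255]
tool_rot: [0.994, -0.107, -0.001, 0.0]
ft_force: [-4.7, -3.9, 1.7]
grip_width: 0.0333
[ 0.4739933  -0.15044905  0.02551737] [ 9.94206788e-01 -1.07480321e-01 -7.76253305e-04  4.90821563e-04] [-4.69942571 -3.86584099  1.67020605] [-0.6577418   0.83219576  0.0131283 ]
```

```bash
python3 -m jog '[{"grip":100,"travel":[0,0,0],"twist":0},{"grip":80,"travel":[0.06,0.28,0],"twist":0},{"grip":60,"travel":[0.06,0.3,0],"twist":0},{"grip":55,"travel":[0.06,0.3,0],"twist":0},{"grip":55,"travel":[0.06,0.3,0],"twist":0},{"grip":55,"travel":[0,0,0],"twist":0}]' 20; python3 -m jog '[{"grip":88,"travel":[-0.1,0,0],"twist":0},{"grip":105,"travel":[-0.06,-0.28,0],"twist":0},{"grip":125,"travel":[-0.06,-0.28,0],"twist":0},{"grip":145,"travel":[-0.06,-0.28,0],"twist":0},{"grip":170,"travel":[-0.06,-0.28,0],"twist":0},{"grip":170,"travel":[0,0,0],"twist":0},{"grip":170,"travel":[0,0,0],"twist":0},{"grip":170,"travel":[0,0,0],"twist":0}]' 20
python3 - <<'E'
from h import *
o=get_obs();print(o['position'],o['ft_force'])
save('top','top1.png',(260,150,440,285),4)
for t in ['tab_top','trigger_face','jaw_face','rail','clamp','trivet']:
    r=search_frame(t,'top'); print(t,[(np.round(d['at'],3).tolist(),round(d['p'],2)) for d in r[:2]])
E
```

```text
time: 7.55
position: [0.4786, -0.1377, 0.0257]
tool_rot: [0.994, -0.107, 0.001, 0.001]
ft_force: [-0.6, 0.4, 0.2]
grip_width: 0.0666
time: 8.35
position: [0.4729, -0.1501, 0.0254]
tool_rot: [0.994, -0.108, -0.001, 0.0]
ft_force: [-5.2, -6.2, 1.1]
grip_width: 0.0338
[ 0.47292649 -0.15006891  0.02544346] [-5.23611933 -6.16942396  1.13779781]
tab_top []
trigger_face []
jaw_face []
rail [([0.314, 0.025, 0.022], 0.62), ([0.224, -0.22, 0.019], 0.57)]
clamp [([0.588, 0.457, 0.035], 0.66), ([0.636, -0.157, 0.03], 0.36)]
trivet [([0.282, -0.199, 0.018], 0.72), ([0.678, -0.117, 0.025], 0.67)]
```

View pics/top1.png

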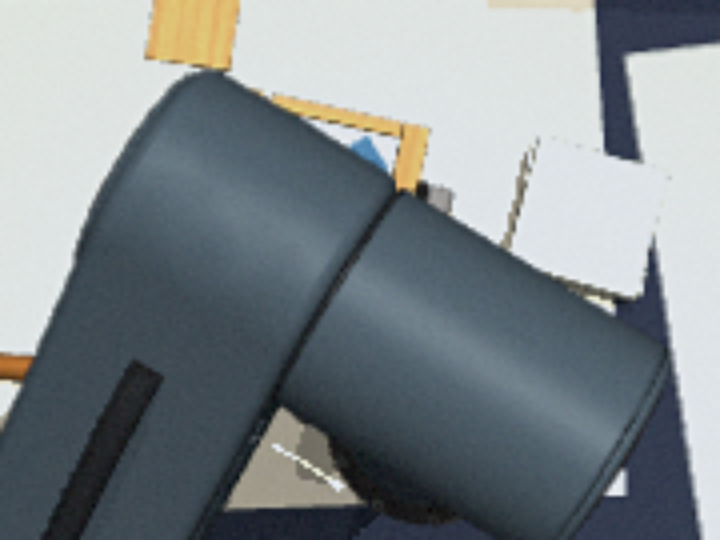

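```bash
python3 -m jog '[{"grip":100,"travel":[0,0,0],"twist":0},{"grip":80,"travel":[0.06,0.28,0],"twist":0},{"grip":60,"travel":[0.06,0.3,0],"twist":0},{"grip":55,"travel":[0.06,0.3,0],"twist":0},{"grip":55,"travel":[0.06,0.3,0],"twist":0},{"grip":55,"travel":[0,0,0],"twist":0}]' 20; python3 -m jog '[{"grip":88,"travel":[-0.05,0,0],"twist":0},{"grip":100,"travel":[-0.04,-0.2,0],"twist":0},{"grip":115,"travel":[-0.04,-0.2,0],"twist":0},{"grip":130,"travel":[-0.04,-0.2,0],"twist":0},{"grip":130,"travel":[0,0,0],"twist":0}]' 20;  python3 -m jog '[{"grip":150,"travel":[-0.06,-0.28,0],"twist":0},{"grip":170,"travel":[-0.06,-0.28,0],"twist":0},{"grip":170,"travel":[0,0,0],"twist":0},{"grip":170,"travel":[0,0,0],"twist":0},{"grip":170,"travel":[0,0,0],"twist":0}]'
```

```text
time: 9.3
position: [0.4777, -0.137, 0.0258]
tool_rot: [0.994, -0.107, 0.001, 0.001]
ft_force: [1.2, 0.0, -1.3]
grip_width: 0.0667
time: 9.8
position: [0.4741, -0.1439, 0.0256]
tool_rot: [0.994, -0.107, -0.0, 0.001]
ft_force: [-4.5, -6.9, 0.3]
grip_width: 0.0447
time: 10.3
position: [0.4731, -0.1492, 0.0256]
tool_rot: [0.994, -0.108, -0.0, 0.0]
ft_force: [-3.4, -3.9, 1.8]
grip_width: 0.0342
```

```bash
python3 -m jog '[{"grip":170,"travel":[0,0,0],"twist":0},{"grip":170,"travel":[0,0,0],"twist":0}]';  python3 -m jog '[{"grip":100,"travel":[0,0,0],"twist":0},{"grip":80,"travel":[0.06,0.28,0],"twist":0},{"grip":60,"travel":[0.06,0.3,0],"twist":0},{"grip":55,"travel":[0.06,0.3,0],"twist":0},{"grip":55,"travel":[0.06,0.3,0],"twist":0},{"grip":55,"travel":[0,0,0],"twist":0}]' 20; python3 -m jog '[{"grip":88,"travel":[-0.05,0,0],"twist":0},{"grip":100,"travel":[-0.04,-0.2,0],"twist":0},{"grip":115,"travel":[-0.04,-0.2,0],"twist":0},{"grip":130,"travel":[-0.04,-0.2,0],"twist":0},{"grip":130,"travel":[0,0,0],"twist":0},{"grip":130,"travel":[0,0,0],"twist":0}]' 14
```

```text
time: 10.5
position: [0.4731, -0.1492, 0.0256]
tool_rot: [0.994, -0.108, -0.0, 0.0]
ft_force: [-4.5, -5.1, 1.7]
grip_width: 0.0336
time: 11.1
position: [0.4763, -0.1365, 0.0256]
tool_rot: [0.994, -0.107, 0.0, 0.0]
ft_force: [-0.2, -0.6, 0.3]
grip_width: 0.0669
time: 11.7
position: [0.4731, -0.1424, 0.0254]
tool_rot: [0.994, -0.107, -0.001, -0.0]
ft_force: [-2.8, 2.2, 1.2]
grip_width: 0.0479
```

```bash
python3 -m jog '[{"grip":150,"travel":[0,0,0],"twist":0},{"grip":170,"travel":[0,0,0],"twist":0},{"grip":170,"travel":[0,0,0],"twist":0}]' 14;  python3 -m jog '[{"grip":170,"travel":[0,0,0],"twist":0},{"grip":170,"travel":[0,0,0],"twist":0},{"grip":170,"travel":[0,0,0],"twist":0}]' 17;  python3 -m jog '[{"grip":170,"travel":[0,0,0],"twist":0},{"grip":170,"travel":[0,0,0],"twist":0},{"grip":170,"travel":[0,0,0],"twist":0}]' 20;python3 -m jog '[{"grip":170,"travel":[0,0,0],"twist":0},{"grip":170,"travel":[0,0,0],"twist":0},{"grip":170,"travel":[0,0,0],"twist":0}]' 20
```

```text
time: 12.0
position: [0.4731, -0.1422, 0.0254]
tool_rot: [0.994, -0.107, -0.001, -0.0]
ft_force: [-5.4, 0.7, 1.7]
grip_width: 0.0476
time: 12.3
position: [0.4731, -0.1425, 0.0254]
tool_rot: [0.994, -0.107, -0.001, -0.0]
ft_force: [-5.5, -0.2, 1.1]
grip_width: 0.0469
time: 12.6
position: [0.4729, -0.143, 0.0254]
tool_rot: [0.994, -0.108, -0.001, 0.0]
ft_force: [-7.5, -3.8, 1.6]
grip_width: 0.0446
time: 12.9
position: [0.4729, -0.1431, 0.0254]
tool_rot: [0.994, -0.108, -0.001, 0.0]
ft_force: [-7.8, -3.5, 0.9]
grip_width: 0.0443
```

```bash
python3 -m jog '[{"grip":100,"travel":[0,0,0],"twist":0},{"grip":80,"travel":[0.04,0.2,0],"twist":0},{"grip":55,"travel":[0.04,0.2,0],"twist":0},{"grip":30,"travel":[0.04,0.2,0],"twist":0},{"grip":0,"travel":[0,0,0],"twist":0},{"grip":0,"travel":[0,0,0],"twist":0},{"grip":0,"travel":[0,0,0],"twist":0}]' 20; python3 -m jog '[{"grip":0,"travel":[0,0,2],"twist":0},{"grip":0,"travel":[0,0,4.5],"twist":0},{"grip":0,"travel":[0,0,4.5],"twist":0},{"grip":0,"travel":[0,0,4.5],"twist":0},{"grip":0,"travel":[0,0,4.5],"twist":0},{"grip":0,"travel":[0,0,0],"twist":0}]'
python3 - <<'E'
from h import *
o=get_obs();print(o['position'],o['ft_force'])
p=np.r_[o['position'],o['tool_rot']];np.save('p4.npy',p)
im=camera('wrist')[:,:,::-1];cv2.imwrite('pics/w4.png',cv2.resize(im[0:250,20:420],None,fx=2,fy=2,interpolation=2))
for t in ['tab_top','trigger_face','jaw_face','rail','trivet']:
    r=search_frame(t,'wrist'); print(t,[(np.round(d['at'],3).tolist(),round(d['p'],2)) for d in r[:2]])
E
```

```text
time: 13.6
position: [0.4761, -0.1372, 0.0257]
tool_rot: [0.994, -0.108, 0.001, 0.0]
ft_force: [-0.6, -0.4, -0.2]
grip_width: 0.0849
time: 14.2
position: [0.4791, -0.1386, 0.2316]
tool_rot: [0.994, -0.108, 0.007, 0.003]
ft_force: [0.4, 0.8, -0.2]
grip_width: 0.0869
[ 0.47911439 -0.13863826  0.2315885 ] [ 0.38845349  0.81898985 -0.24627855]
tab_top [([0.48, -0.113, 0.029], 0.18)]
trigger_face [([0.479, -0.113, 0.033], 0.6)]
jaw_face [([0.653, -0.002, 0.032], 0.81)]
rail [([0.655, -0.016, 0.021], 0.7), ([0.349, 0.026, 0.01], 0.49)]
trivet [([0.646, -0.072, 0.02], 0.9), ([0.336, -0.185, 0.016], 0.69)]
```

View pics/w4.png

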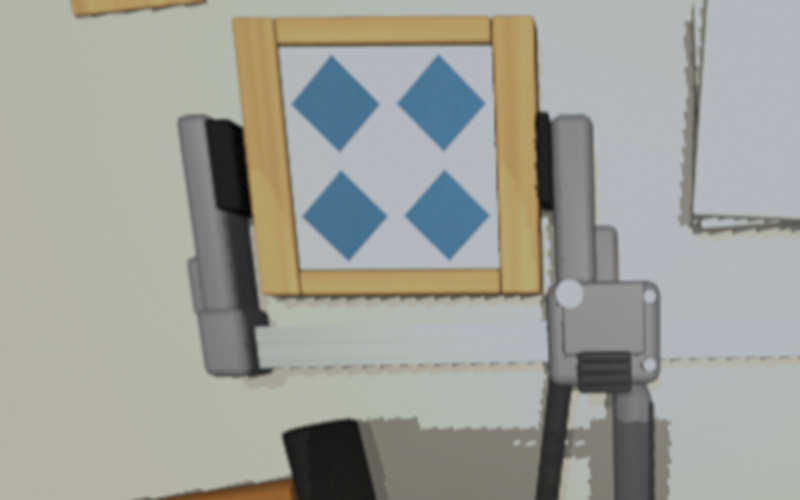

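```bash
python3 -m jog '[{"grip":255,"travel":[3.5,-1,0],"twist":0},{"grip":255,"travel":[0,0,-3],"twist":0},{"grip":255,"travel":[0,0,-3],"twist":0},{"grip":255,"travel":[0,0,0],"twist":0},{"grip":255,"travel":[0,0,0],"twist":0},{"grip":255,"travel":[0,0,0],"twist":0}]' 20
python3 - <<'E'
from h import *
p=np.load('p4.npy');print(proj([(322,185.5)],.043,p))
o=get_obs();print(o['position'],o['tool_rot'],o['grip_width'])
print([(d['at'],d['p']) for d in (camera('wrist') is not None and search_frame('tab_top','wrist'))])
E
```

```text
time: 15.1
position: [0.5109, -0.1469, 0.1662]
tool_rot: [0.994, -0.108, 0.001, 0.0]
ft_force: [0.1, -0.2, 0.1]
grip_width: 0.0469
[[ 0.52040019 -0.15087196  0.043     ]]
[ 0.51090818 -0.14687711  0.16617461] [ 9.94180146e-01 -1.07728817e-01  5.50277612e-04  1.91321866e-04] 0.04690529588330681
[([0.5191, -0.1518, 0.0405], 0.71), ([0.649, -0.075, 0.0185], 0.68)]
```

```bash
python3 -m jog '[{"grip":255,"travel":[0.9,-0.4,-4.5],"twist":0},{"grip":255,"travel":[0,0,-4],"twist":0},{"grip":255,"travel":[0,0,0],"twist":0},{"grip":255,"travel":[0,0,0],"twist":0},{"grip":255,"travel":[0,0,0],"twist":0}]'
python3 - <<'E'
from h import *
o=get_obs();print(o['position'],o['tool_rot'],o['ft_force'])
im=camera('wrist')[:,:,::-1];cv2.imwrite('pics/w5.png',im)
print([(d['at'],d['p']) for d in search_frame('tab_top','wrist')])
E
```

```text
time: 15.7
position: [0.5207, -0.1512, 0.0828]
tool_rot: [0.994, -0.108, 0.002, 0.001]
ft_force: [-0.7, 0.4, 0.3]
grip_width: 0.0027
[ 0.52067887 -0.15122563  0.08277829] [ 9.94187723e-01 -1.07640754e-01  1.91545231e-03  7.55948504e-04] [-0.7287145   0.38241975  0.347661  ]
[([0.5286, -0.1505, 0.0455], 0.89)]
```

View pics/w5.png

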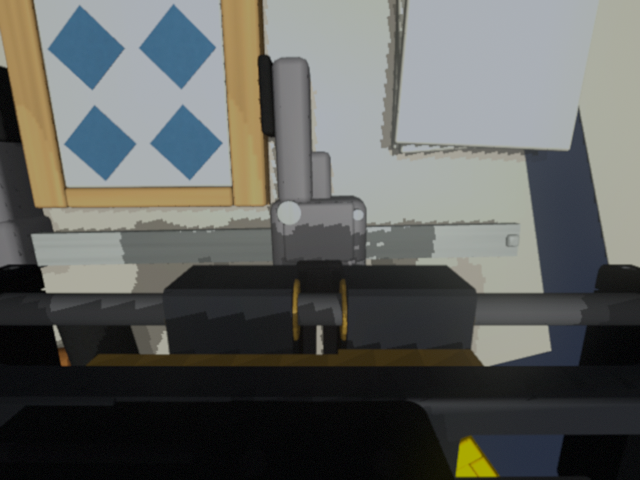

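```bash
python3 -m jog '[{"grip":255,"travel":[0,0,-1.3],"twist":0},{"grip":255,"travel":[0,0,-0.5],"twist":0},{"grip":255,"travel":[0,0,-0.4],"twist":0},{"grip":255,"travel":[0,0,0],"twist":0},{"grip":255,"travel":[0,0,0],"twist":0}]'; python3 -m jog '[{"grip":255,"travel":[0,0,-0.2],"twist":0},{"grip":255,"travel":[0,0,0],"twist":0},{"grip":255,"travel":[0,0,0],"twist":0}]'
```

```text
time: 16.3
position: [0.5168, -0.1501, 0.0592]
tool_rot: [0.994, -0.107, -0.003, -0.0]
ft_force: [-6.1, -0.9, 11.6]
grip_width: 0.0
time: 16.6
position: [0.5167, -0.1501, 0.0587]
tool_rot: [0.994, -0.107, -0.002, -0.0]
ft_force: [-9.0, -0.2, 23.6]
grip_width: 0.0004
```

```bash
python3 -m jog '[{"grip":255,"travel":[0,0,0],"twist":0},{"grip":255,"travel":[0,0,0],"twist":0},{"grip":255,"travel":[0,0,0],"twist":0},{"grip":255,"travel":[0,0,0],"twist":0},{"grip":255,"travel":[0,0,0],"twist":0},{"grip":255,"travel":[0,0,0],"twist":0}]'; python3 -m jog '[{"grip":255,"travel":[0,0,1.2],"twist":0},{"grip":255,"travel":[0,0,4],"twist":0},{"grip":255,"travel":[0,0,4.5],"twist":0},{"grip":255,"travel":[-1,0,4.5],"twist":0},{"grip":255,"travel":[-2,0,4.5],"twist":0},{"grip":255,"travel":[-2,0,0],"twist":0},{"grip":255,"travel":[0,0,0],"twist":0}]'
python3 - <<'E'
from h import *
o=get_obs();print(o['position'],o['ft_force'])
p=np.r_[o['position'],o['tool_rot']];np.save('p6.npy',p)
im=camera('wrist')[:,:,::-1];cv2.imwrite('pics/w6.png',im)
for t in ['tab_top','trigger_face','jaw_face','rail','trivet','mallet','spare_tiles']:
    r=search_frame(t,'wrist'); print(t,[(np.round(d['at'],3).tolist(),round(d['p'],2)) for d in r[:2]])
E
```

```text
time: 17.2
position: [0.5167, -0.1501, 0.0587]
tool_rot: [0.994, -0.107, -0.002, -0.0]
ft_force: [-9.2, -0.6, 24.3]
grip_width: 0.0003
time: 17.9
position: [0.4676, -0.15, 0.2446]
tool_rot: [0.994, -0.108, -0.0, 0.0]
ft_force: [-0.4, -0.4, -0.0]
grip_width: 0.0006
[ 0.46755254 -0.1500216   0.24460614] [-0.35160807 -0.36913126 -0.03906499]
tab_top [([0.521, -0.152, 0.042], 0.66), ([0.658, -0.013, 0.021], 0.62)]
trigger_face [([0.481, -0.114, 0.03], 0.56), ([0.655, -0.013, 0.021], 0.46)]
jaw_face []
rail [([0.655, -0.018, 0.019], 0.77), ([0.378, 0.052, 0.02], 0.6)]
trivet [([0.646, -0.073, 0.023], 0.8), ([0.377, 0.103, 0.025], 0.56)]
mallet [([0.501, 0.012, 0.025], 0.92)]
spare_tiles [([0.613, -0.265, 0.022], 0.73)]
```

View pics/w6.png

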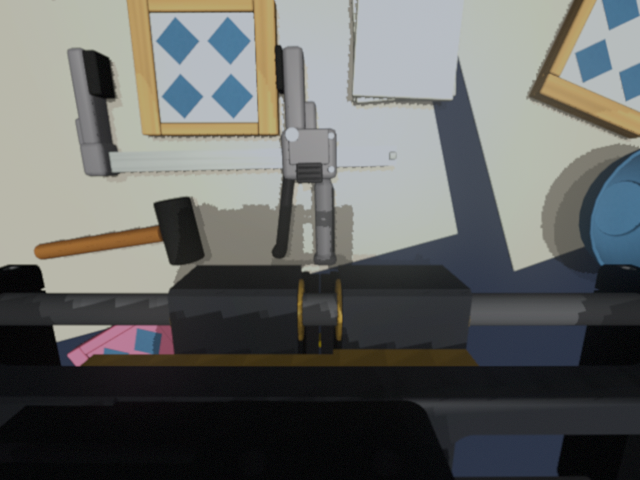

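Run:
```python
from h import *
p=np.load('p6.npy')
w=proj([(108,68),(275,68)],.030,p);print(np.linalg.norm(w[0]-w[1]))
w=proj([(107,160),(282,160)],.024,p);print('end jaw body inner to carriage',np.linalg.norm(w[0]-w[1]))
p=np.load('p4.npy');w=proj([(149,175),(295,175)],.024,p);print('closed',np.linalg.norm(w[0]-w[1]))
p=np.load('p1.npy');w=proj([(110,128),(284,128)],.024,p);print('start',np.linalg.norm(w[0]-w[1]))
```

```text
0.1591531307877561
end jaw body inner to carriage 0.18005322893541423
closed 0.14607983866422114
start 0.1752632866242244
```

```bash
python3 -c "
from rig import *
print(hand_in())"
```

```text
the job is handed in; nothing more can be done
None
```

The job is done and handed in after about 18 s of robot time. The rail was pushed home, and the trivet lies flat in the clamp with the jaw run back.

- **Squeezing:** I made four full trigger strokes. On the fifth, the trigger went stiff before the end of its stroke. I stepped the grip force up from 14 to 17 to 20 N, and it stalled at 44 mm over the backs, against 34 mm at the stop.
- **Rail:** After I let go of the trigger, the wrist picture showed the rail tight against the tile with no gap and both jaw pads on the trivet. I judged the hold from that picture and the stall, and did not measure it directly.
- **Release:** I pressed the tab about 6 mm to its stop, at about 24 N, and held it for roughly 0.8 s. The end jaw ran back about 34 mm, to about 5 mm further open than at the start, which fits fully open.
- **Last checks:** In the final picture the trivet lies flat with the rail home, and the robot is clear of everything. The mallet and spare tiles show no visible shift.
- **Checks that failed or disagreed:**
  - A rough pixel estimate of the gap between the pads gave 159 mm instead of 170 mm. I put this down to a poorly seen pad edge and relied on the jaw-body measurement instead.
  - The detector did not find the jaw face in the last picture.
  - The top camera was blocked by the arm during squeezing.

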